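# Feed the long mallet head past the jig's pawl

## Robot

A 6-joint arm with a two-finger parallel gripper is mounted at the origin on the work surface. World frame = base frame: x ahead of the robot, y to its left, z up, the work surface at z = 0. Lengths are in m, angles in rad, forces in N, time in s.
With the tool pointing down it reaches from about 0.275 to 0.825 m from the base axis. Payload 4.9 kg.
Tool frame: the origin (TCP) lies midway between the tips of the shut fingers; the grasp point (between the pads) lies 19 mm behind it; z points along the fingers, y is the direction in which the jaws open and shut (so a half turn about z gives the same grasp; the last joint's range is limited). The gripper opens to 85 mm and grips with 20 to 120 N. Pads are 22 mm wide; open, the fingers measure 114 mm over their backs; the gripper's body (76 mm by 85 mm) begins 54 mm behind the grasp point. The pads swing forward as they close: fully open they stand 13 mm farther back than shut.
Start: joints at [1.096, 0.326, -0.193, 1.052, 0, 1.437], TCP at [0.184, 0.518, 0.231] pointing down, gripper open.
Joint ranges: [-2.65, 2.65], [-0.97, 1.79], [-1.3, 1.35], [-1.93, 2.1], [-1.47, 1.37], [-3.14, 3.14]. Speed limits (rad/s): [2.57, 2.57, 3.14, 3.14, 3.14, 3.14].

## Interface

Orientations are given as a rotation vector (axis times angle).
In Python, from bench import ctrl gives the robot as it stands. The module is installed in compiled form; this text tells all that it offers.
- The arm moves only by the shell command python3 -m crank 'ROWS'. ROWS is JSON, a list of rows, each an object with "jaw": the closure, from 0 (fully open) to 1 (shut); "delta_pos": the shift along the tool's x, y, z in mm, a list of three; "twist": the turn about the tool's z in degrees. A call has exactly 5 rows; each row shifts and turns the commanded pose from where the row before left it, along the tool's axes as they then stand; what a row does not reach is not made up. A row lasts 1/8 s, in which the tool goes at most 62.5 mm and 10.7 degrees, less where a joint would pass 70% of its speed; a pose out of reach is approached as far as the arm can. A call with a gripper value outside its range is refused whole. The fingers move at their own pace and stop on an object; the grip force is fixed at half the most. Time passes only in rows, so rows that do not move let the fingers close, or fill a call up. It gives the time, the measured TCP pose, the force and the opening at its end, in the units of the state.
- ctrl.get_obs(): the state, without advancing time (a new reading comes with each control period).
- ctrl.capture(name): name is "scene" or "top" or "wrist"; returns (picture, depth): 384x512x3 uint8, blue, green, red; 384x512 float32, m along the optical axis (not along the pixel's ray), 0 where there is no reading.
- ctrl.camera_info(name): a dict with "fx", "fy", "cx", "cy" (pixels), "dist" ([k1, k2, p1, p2, k3] as OpenCV has them; the pictures are not rectified), "R" (3x3) and "t" (3): a world point X has camera coordinates R X + t. Camera axes: x right, y down, z forward; pixel columns grow to the right and rows downward; lengths in m; the calibration is good to about 2 mm. A picture is of the moment at which its call begins: read the wrist's pose just before it. camera_info takes no time and is no camera call; for the wrist camera it gives the pose at the moment of the call.
- ctrl.sign_off(): hands the job in, once; it reports no verdict.
The state is a dict: "clock": time; "q": joint angles; "dq": joint speeds; "joint_torque": joint torques, N m; "eef_pos": TCP position; "tcp_rot": TCP orientation; "ft_force": force on the tool from outside, world axes, zero at the start; "torque": the same for the moment, N m; "opening": opening from 0.0 (shut) to 1.0 (fully open).
Only numpy, scipy, OpenCV 4.12 (cv2) and the standard library are available. Lean on these libraries where they do the work, as an engineer would, in place of code of your own. Each camera call takes 0.05 s, during which the arm holds its last target.

## Task

On the cooper's bench, a two-lane wooden jig holds two oak mallet heads waiting to be bored. Slide the longer head along its lane towards the end stop, past the sprung steel pawl, until the pawl has snapped back in behind it and keeps it from coming back; do not lift it out of the lane. Do not feed the shorter head past its pawl: it waits its turn.

Things in the scene. Friction and masses are not known exactly. Their poses are not given: they have to be found in the camera images.
- jig: Fixed two-lane wooden jig. Origin on bench top, z up; base x -100..100, y -180..220 mm, 10 thick. Lanes run along y, fed towards +y, open at y=-180. Lane centres x=-45 (near) and x=45 (far), 56 wide, floor z=10; rails and pawls end at z=24. End stop, 32 high, face at y=145: some 40 mm spare room past the pawl. A loose bung and steel driver, up to 80 tall, stand beyond it.
- long_head: Longer oak head, 50 wide (x), 105 long (y), 42 mm high, bevelled top edges, dark round bore mark on top, 0.15-0.23 kg. Origin: centre of underside. Lies along either lane, centre at jig y -125..-95, short of the pawl; its top is 28 mm above the rails, so its rear end can be pushed there. The other lane holds the shorter head (62 long, not listed).
- near_pawl (a joint): Near lane's steel pawl: 45 mm arm pivoted in the outer rail at jig y=-40, slanting into the lane in feed direction, tip at y=0, 14 mm into the lane. Rad: 0 sprung out, 0.3-0.45 pushed aside by a passing head. Light spring: pushing a head past takes 2-6 N. It snaps back when the head's rear end is past y=5 (long head's centre past y=58).
- far_pawl (a joint): The same pawl, mirrored, in the far lane's outer rail (lane at jig x=45). Rad: 0 sprung out into the lane, growing as it is pushed aside.
Things that resemble listed ones, but are neither listed nor needed, are in the scene too. What is shaped like the long_head but pink, red or white is not meant.

How it is judged:
On the way:
1. the longer head, down in its lane, pushes that lane's pawl aside (z of long_head in the frame of jig below 0.02 m and ((x of long_head in the frame of jig between -0.055 and -0.035 m and value of joint near_pawl above 0.2 rad) or (x of long_head in the frame of jig between 0.035 and 0.055 m and value of joint far_pawl above 0.2 rad))), for 0.05 s.
At the end, for the whole second after the job is handed in: The longer head lies flat and still on its lane floor (within 10 mm of the lane's centre line), its rear end past the pawl (its centre at jig y above 50 mm and not past the end stop), and that lane's pawl has sprung back to within 0.1 rad of its rest (y of long_head in the frame of jig between 0.05 and 0.1 m and z of long_head in the frame of jig below 0.014 m and angle between long_head's own z axis and vertical below 0.1 rad and linear speed of long_head below 0.01 m/s and ((x of long_head in the frame of jig between -0.055 and -0.035 m and value of joint near_pawl below 0.1 rad) or (x of long_head in the frame of jig between 0.035 and 0.055 m and value of joint far_pawl below 0.1 rad))); the robot touches nothing.
It fails at once if the pawl of the other lane is pushed aside (the shorter head fed) ((x of long_head in the frame of jig below 0 m and value of joint far_pawl above 0.15 rad) or (x of long_head in the frame of jig above 0 m and value of joint near_pawl above 0.15 rad)).
It fails at once if the longer head is lifted out of its lane (more than 20 mm) (z of long_head in the frame of jig above 0.03 m).
It also fails if it takes over 27 s, if anything falls off the work surface, if the arm or the gripper's body presses on something with over 40 N, if the wrist force passes 120 N, or if a joint passes its speed limit or range.

## Working session

There is one attempt and no reset: what is moved stays moved. The work goes in short steps, Python scripts to look and compute and a shell command to move; the robot and the scene stay as the last step left them, time stands still between calls to the robot, and variables do not carry over. Pictures are saved under pics/ and viewed, and the job is handed in when it is done.

```bash
mkdir -p pics
cat > h.py <<'E'
import numpy as np, cv2
from bench import ctrl
def cast(ci,uv,z):
    K=np.array([[ci['fx'],0,ci['cx']],[0,ci['fy'],ci['cy']],[0,0,1]])
    R=np.array(ci['R']);t=np.array(ci['t'])
    p=cv2.undistortPoints(np.array(uv,float).reshape(-1,1,2),K,np.array(ci['dist'])).reshape(-1,2)
    d=np.c_[p,np.ones(len(p))]@R
    c=-R.T@t
    return c+d*((z-c[2])/d[:,2])[:,None]
E
python3 - <<'E'
from h import *
o=ctrl.get_obs();print(o['clock'],o['eef_pos'],o['tcp_rot'],o['opening'])
for n in ['scene','top']:
    p,d=ctrl.capture(n);cv2.imwrite(f'pics/{n}0.png',p);np.save(f'{n}0.npy',d)
    ci=ctrl.camera_info(n);print(n,-np.array(ci['R']).T@ci['t'],ci['fx'])
E
```

```text
0.0 [0.18355142 0.51782633 0.23049487] [-5.32706481e-01 -3.09552691e+00  2.63922353e-03] 1.0003488082867587
scene [1.17521921 0.20807196 0.40384156] 371.9179424781989
top [ 0.42515251 -0.05888214  1.02457253] 482.23685559911513
```

View pics/top0.png

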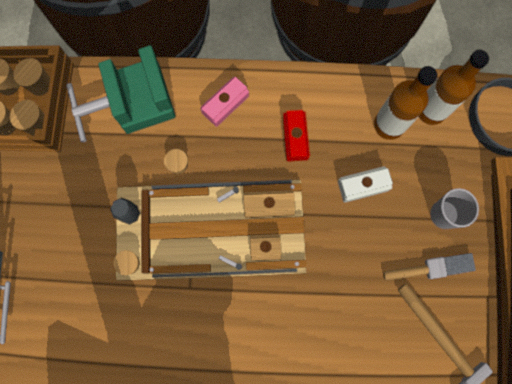

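View pics/scene0.png

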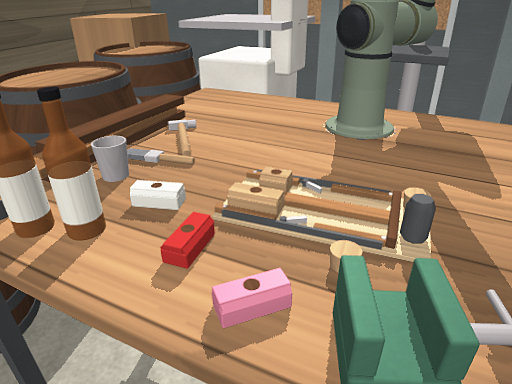

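The top view shows the jig at about (117..305, 180..278), feeding to the left (+y). The longer head is in the far lane, with its bore mark at (270,203). The shorter one is in the near lane at (265,247). I'll enlarge the jig and measure it.

Run:
```python
from h import *
p=cv2.imread('pics/top0.png');d=np.load('top0.npy')
c=p[175:285,110:310];cv2.imwrite('pics/crop0.png',cv2.resize(c,None,fx=4,fy=4,interpolation=cv2.INTER_CUBIC))
ci=ctrl.camera_info('top')
# height map from depth
R=np.array(ci['R']);t=np.array(ci['t']);cam=-R.T@t
K=np.array([[ci['fx'],0,ci['cx']],[0,ci['fy'],ci['cy']],[0,0,1]])
g=np.stack(np.meshgrid(np.arange(512),np.arange(384)),-1).reshape(-1,1,2).astype(float)
r=cv2.undistortPoints(g,K,np.array(ci['dist'])).reshape(-1,2)
X=(np.c_[r,np.ones(len(r))]*d.reshape(-1,1))@R+cam
X=X.reshape(384,512,3);np.save('X.npy',X)
H=X[...,2]
m=((H>.045)&(H<.06)).astype(np.uint8);m[:175]=0;m[285:]=0;m[:,:110]=0;m[:,310:]=0
n,l,s,ce=cv2.connectedComponentsWithStats(m)
for i in range(1,n):
    if s[i,4]>60:
        P=X[l==i];re=cv2.minAreaRect((P[:,:2]*1000).astype(np.float32));print(s[i],P.mean(0),re)
```

```text
[ 244  190   52   25 1069] [ 0.60145984 -0.07590552  0.05186516] ((602.67041015625, -75.83157348632812), (48.322357177734375, 104.50064086914062), 4.895960330963135)
[250 234  32  25 663] [ 0.51136503 -0.0715066   0.05176637] ((512.1234741210938, -71.4923324584961), (48.085792541503906, 62.00958251953125), 5.100192070007324)
[115 251  22  24 161] [0.46733139 0.21096965 0.04637526] ((466.6390075683594, 214.7112274169922), (46.4216194152832, 43.19994354248047), 49.02359390258789)
```

View pics/crop0.png

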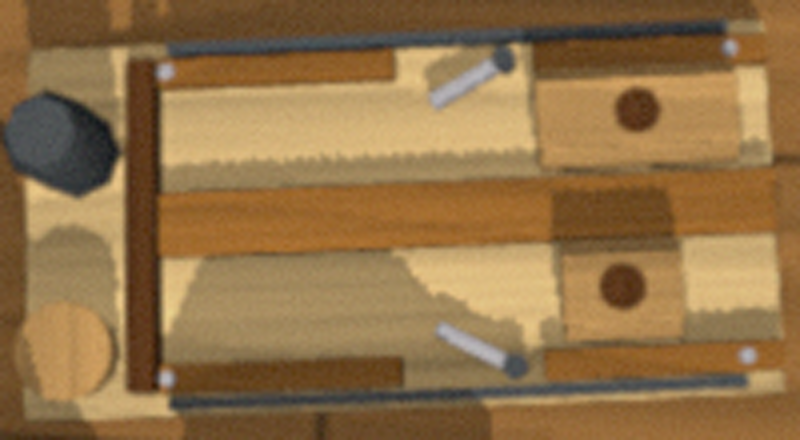

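The crop shows the far pawl with its tip at crop (437,103) and pivot at (505,60). The end stop face is near x=160, and the middle rail is straight. Next I'll get the lane direction and jig frame from these points.

Run:
```python
from h import *
ci=ctrl.camera_info('top')
f=lambda l:[((u+.5)/4-.5+110,(v+.5)/4-.5+175) for u,v in l]
P=cast(ci,f([(160,195),(775,172),(160,255),(775,234),(505,60),(435,103),(515,365),(440,328)]),.024)[:,:2]
print(P)
B=cast(ci,f([(772,165),(785,388),(25,418)]),.01)[:,:2];print('base',B)
for a,b in((1,0),(3,2)):
    v=P[a]-P[b];v=-v;print('yaw',np.degrees(np.arctan2(-v[0],v[1])))
for yaw in (4.5,):
    pass
yaw=np.arctan2(-(P[0]-P[1]+P[2]-P[3])[0],(P[0]-P[1]+P[2]-P[3])[1])
ex=np.array([np.cos(yaw),np.sin(yaw)]);ey=np.array([-np.sin(yaw),np.cos(yaw)])
mid=(P[4]+P[6])/2; o=mid+.04*ey
print('yaw',yaw,'origin',o)
for q in list(P)+list(B)+[np.array([.6027,-.0758]),np.array([.5121,-.0715])]: print(((q-o)@ex*1e3).round(1),((q-o)@ey*1e3).round(1))
```

```text
[[ 0.55172917  0.17348103]
 [ 0.5771423  -0.1491811 ]
 [ 0.52012385  0.1709443 ]
 [ 0.54449311 -0.14990207]
 [ 0.63146642 -0.00485941]
 [ 0.60683959  0.03097581]
 [ 0.47145665 -0.01766489]
 [ 0.48882142  0.02196207]]
base [[ 0.58296966 -0.1487646 ]
 [ 0.46556794 -0.15831617]
 [ 0.43195635  0.23987142]]
yaw 4.503365511793574
yaw 4.343449144774684
yaw 0.07720711042328066 origin [0.54837632 0.02861869]
14.5 144.2
15.0 -179.5
-17.2 144.1
-17.6 -177.7
80.3 -39.8
58.5 -2.2
-80.3 -40.2
-59.9 -2.0
20.8 -179.5
-97.0 -180.0
-99.8 219.6
46.1 -108.3
-43.9 -97.0
```

The jig frame checks out: base edges come to -180/220, the stop to 144, and the pivots to y=-40. The yaw is 4.4° and the long head sits at jig (46,-108) with its top at 52 mm. I'll turn the tool so its y axis lies along the feed, shut the jaws, and lower a little.

```bash
cat >> h.py <<'E'
from scipy.spatial.transform import Rotation as Ro
YAW=.0772;O=np.array([.5484,.0286]);EX=np.array([np.cos(YAW),np.sin(YAW)]);EY=np.array([-np.sin(YAW),np.cos(YAW)])
def go(jx,jy,z):
    o=ctrl.get_obs();R=Ro.from_rotvec(o['tcp_rot']).as_matrix();p=np.array(o['eef_pos'])
    T=np.r_[O+jx*EX+jy*EY,z]
    q=p[:2]-O
    print('t',o['clock'],'jig',(q@EX*1e3).round(1),(q@EY*1e3).round(1),'z',p[2].round(4),'toolY vs feed deg',np.degrees(np.arctan2(R[:2,1]@-EX,R[:2,1]@EY)).round(2),'tilt',R[2].round(3))
    print('delta tool mm',(R.T@(T-p)*1e3).round(1),'F',np.round(o['ft_force'],2),'open',o['opening'],'q',np.round(o['q'],2))
E
python3 -m crank '[{"jaw":1,"delta_pos":[0,0,20],"twist":-8},{"jaw":1,"delta_pos":[0,0,20],"twist":-8},{"jaw":1,"delta_pos":[0,0,20],"twist":-7.9},{"jaw":1,"delta_pos":[0,0,10],"twist":0},{"jaw":1,"delta_pos":[0,0,0],"twist":0}]'
python3 -c "
from h import *
go(.045,-.2,.12)"
```

```text
clock: 0.72
eef_pos: [0.1836, 0.5178, 0.1606]
tcp_rot: [0.117, -3.139, 0.002]
ft_force: [0.1, 0.3, -0.2]
opening: 0.001
t 0.725 jig -326.0 515.9 z 0.1606 toolY vs feed deg -0.16 tilt [ 0.001 -0.002 -1.   ]
delta tool mm [-373.1 -714.8   41.3] F [ 0.05  0.33 -0.22] open 0.0014849634798502107 q [ 1.1   0.38 -0.3   0.89  0.    1.02]
```

```bash
python3 -m crank '[{"jaw":1,"delta_pos":[-22,-42,0],"twist":0},{"jaw":1,"delta_pos":[-22,-42,0],"twist":0},{"jaw":1,"delta_pos":[-22,-42,0],"twist":0},{"jaw":1,"delta_pos":[-22,-42,0],"twist":0},{"jaw":1,"delta_pos":[-22,-42,0],"twist":0}]'
python3 -m crank '[{"jaw":1,"delta_pos":[-22,-42,0],"twist":0},{"jaw":1,"delta_pos":[-22,-42,0],"twist":0},{"jaw":1,"delta_pos":[-22,-42,0],"twist":0},{"jaw":1,"delta_pos":[-22,-42,0],"twist":0},{"jaw":1,"delta_pos":[-22,-42,0],"twist":0}]'
python3 -m crank '[{"jaw":1,"delta_pos":[-22,-42,0],"twist":0},{"jaw":1,"delta_pos":[-22,-42,0],"twist":0},{"jaw":1,"delta_pos":[-22,-42,0],"twist":0},{"jaw":1,"delta_pos":[-22,-42,0],"twist":0},{"jaw":1,"delta_pos":[-22,-42,0],"twist":0}]'
python3 -c "
from h import *
go(.045,-.2,.036)"
```

```text
clock: 1.35
eef_pos: [0.3109, 0.3166, 0.1624]
tcp_rot: [-0.118, 3.137, 0.002]
ft_force: [0.0, -0.5, 0.7]
opening: -0.001
clock: 1.98
eef_pos: [0.4368, 0.1151, 0.1625]
tcp_rot: [-0.117, 3.137, 0.0]
ft_force: [1.0, 1.5, -0.4]
opening: 0.0
clock: 2.6
eef_pos: [0.5623, -0.0862, 0.1624]
tcp_rot: [-0.117, 3.138, -0.001]
ft_force: [1.4, 0.2, 1.1]
opening: 0.001
t 2.6 jig 5.0 -115.6 z 0.1624 toolY vs feed deg -0.15 tilt [-0.002 -0.001 -1.   ]
delta tool mm [-40.  -84.3 126.6] F [1.37 0.19 1.13] open 0.0011841812628341983 q [-0.28  0.41 -0.25  0.91  0.   -0.36]
```

```bash
python3 -m crank '[{"jaw":1,"delta_pos":[-20,-42,0],"twist":0},{"jaw":1,"delta_pos":[-20,-42,0],"twist":0},{"jaw":1,"delta_pos":[0,0,40],"twist":0},{"jaw":1,"delta_pos":[0,0,40],"twist":0},{"jaw":1,"delta_pos":[0,0,20],"twist":0}]'
python3 -m crank '[{"jaw":1,"delta_pos":[0,0,14],"twist":0},{"jaw":1,"delta_pos":[0,0,12],"twist":0},{"jaw":1,"delta_pos":[0,0,0],"twist":0},{"jaw":1,"delta_pos":[0,0,0],"twist":0},{"jaw":1,"delta_pos":[0,0,0],"twist":0}]'
python3 -c "
from h import *
go(.045,-.175,.036)
for n in ['top','scene']:
    p,d=ctrl.capture(n);cv2.imwrite(f'pics/{n}1.png',p)
p=cv2.imread('pics/scene1.png');cv2.imwrite('pics/scene1c.png',cv2.resize(p[140:260,190:440],None,fx=3,fy=3))"
```

```text
clock: 3.22
eef_pos: [0.6064, -0.1653, 0.0597]
tcp_rot: [0.117, -3.138, -0.001]
ft_force: [-0.2, 0.4, 0.2]
opening: -0.001
clock: 3.85
eef_pos: [0.6078, -0.1655, 0.0362]
tcp_rot: [-0.12, 3.138, -0.001]
ft_force: [-0.9, 0.1, -0.3]
opening: -0.001
t 3.85 jig 44.3 -198.1 z 0.0362 toolY vs feed deg -0.05 tilt [-0.001 -0.001 -1.   ]
delta tool mm [-0.7 23.1  0.2] F [-0.89  0.06 -0.29] open -0.0009978668324295808 q [-0.38  0.65 -0.2   0.72  0.   -0.46]
```

View pics/scene1c.png

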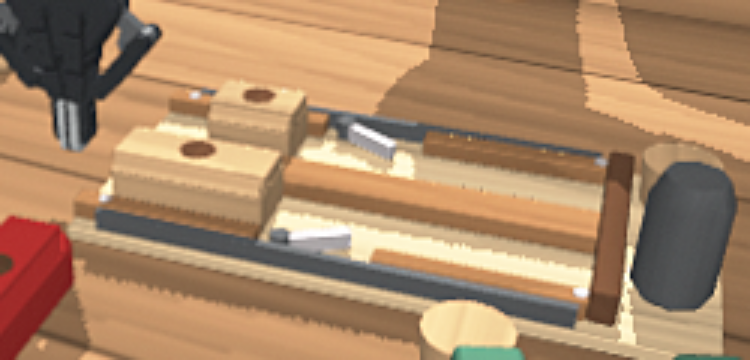

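The scene view shows the shut fingertips at crop (72,148), clear behind the long head's rear end. The splayed linkage sits well above the head's top. I'll push along +y in modest steps, watching the force.

```bash
python3 -m crank '[{"jaw":1,"delta_pos":[0,10,0],"twist":0},{"jaw":1,"delta_pos":[0,10,0],"twist":0},{"jaw":1,"delta_pos":[0,10,0],"twist":0},{"jaw":1,"delta_pos":[0,10,0],"twist":0},{"jaw":1,"delta_pos":[0,10,0],"twist":0}]'
python3 -m crank '[{"jaw":1,"delta_pos":[0,10,0],"twist":0},{"jaw":1,"delta_pos":[0,10,0],"twist":0},{"jaw":1,"delta_pos":[0,10,0],"twist":0},{"jaw":1,"delta_pos":[0,10,0],"twist":0},{"jaw":1,"delta_pos":[0,0,0],"twist":0}]'
python3 -c "
from h import *
go(.045,0,.036)
for n in ['top','scene']:
    p,d=ctrl.capture(n);cv2.imwrite(f'pics/{n}2.png',p)
p=cv2.imread('pics/scene2.png');cv2.imwrite('pics/scene2c.png',cv2.resize(p[140:260,190:440],None,fx=3,fy=3))"
```

```text
clock: 4.58
eef_pos: [0.6034, -0.1148, 0.0353]
tcp_rot: [-0.12, 3.139, -0.001]
ft_force: [-0.4, -1.9, -0.2]
opening: -0.004
clock: 5.2
eef_pos: [0.6002, -0.074, 0.0352]
tcp_rot: [0.122, -3.139, -0.003]
ft_force: [-0.2, -0.1, -0.6]
opening: 0.004
t 5.2 jig 43.7 -106.3 z 0.0352 toolY vs feed deg 0.03 tilt [ 0.     0.002 -1.   ]
delta tool mm [ -1.4 106.3  -0.6] F [-0.22 -0.06 -0.56] open 0.004016639244084206 q [-0.25  0.61 -0.28  0.68  0.   -0.32]
```

View pics/scene2c.png

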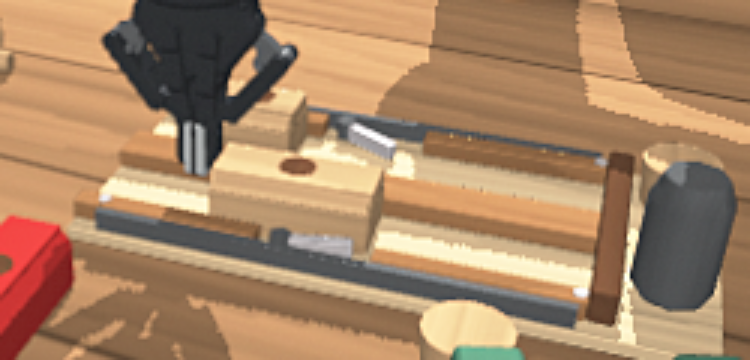

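The head's front end is passing the pawl, which is folded aside at crop (320,243), and the head is flat. I'll locate the bore mark to get the offset from TCP to head.

```bash
cat >> h.py <<'E'
def mark(name,img,pt,r=9):
    # dark blob centroid near pt
    x,y=map(int,pt);s=img[y-r:y+r+1,x-r:x+r+1];g=s.max(2)
    m=((g<(int(g.min())+45))).astype(np.uint8)
    n,l,st,ce=cv2.connectedComponentsWithStats(m);i=1+np.argmin([np.hypot(*(c-r)) for c in ce[1:]])
    uv=ce[i]+[x-r,y-r];P=cast(ctrl.camera_info(name),[uv],.052)[0][:2]-O
    print(name,uv.round(1),st[i,4],'jig mm',(P@EX*1e3).round(1),(P@EY*1e3).round(1))
E
python3 - <<'E'
from h import *
mark('scene',cv2.imread('pics/scene1.png'),(256,190))
mark('scene',cv2.imread('pics/scene2.png'),(289,195))
mark('top',cv2.imread('pics/top1.png'),(270,203))
cv2.imwrite('pics/top2c.png',cv2.resize(cv2.imread('pics/top2.png')[160:290,100:320],None,fx=3,fy=3))
E
```

```text
scene [255.4 189.2] 43 jig mm 46.0 -108.4
scene [289. 195.] 47 jig mm 44.7 -40.2
top [270.5 201.8] 26 jig mm 46.3 -111.0
```

View pics/top2c.png

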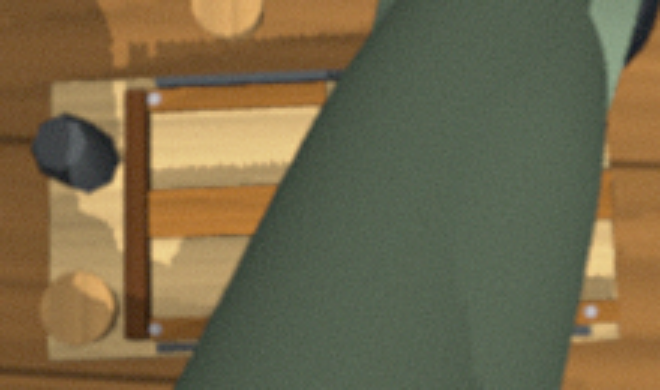

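The scene camera puts the head centre at jig y=-40 with the TCP at -106, an offset of 66 mm. That fits 52.5 mm plus half the finger thickness. Aiming for centre y≈72 leaves 112 mm to push. The arm blocks the top view, so I'll rely on the scene camera.

```bash
python3 -m crank '[{"jaw":1,"delta_pos":[0,10,0],"twist":0},{"jaw":1,"delta_pos":[0,10,0],"twist":0},{"jaw":1,"delta_pos":[0,10,0],"twist":0},{"jaw":1,"delta_pos":[0,10,0],"twist":0},{"jaw":1,"delta_pos":[0,10,0],"twist":0}]'
python3 -m crank '[{"jaw":1,"delta_pos":[0,10,0],"twist":0},{"jaw":1,"delta_pos":[0,10,0],"twist":0},{"jaw":1,"delta_pos":[0,10,0],"twist":0},{"jaw":1,"delta_pos":[0,8,0],"twist":0},{"jaw":1,"delta_pos":[0,0,0],"twist":0}]'
python3 -c "
from h import *
go(.045,.006,.036)
p,d=ctrl.capture('scene');cv2.imwrite('pics/scene3.png',p)
cv2.imwrite('pics/scene3c.png',cv2.resize(p[140:260,190:440],None,fx=3,fy=3))"
```

```text
clock: 5.92
eef_pos: [0.5962, -0.0249, 0.0352]
tcp_rot: [0.12, -3.139, -0.0]
ft_force: [-1.2, -2.3, 0.2]
opening: 0.001
clock: 6.55
eef_pos: [0.5938, 0.0134, 0.0353]
tcp_rot: [-0.122, 3.139, 0.002]
ft_force: [0.2, 0.3, 0.8]
opening: 0.0
t 6.55 jig 44.0 -18.6 z 0.0353 toolY vs feed deg 0.02 tilt [-0.001  0.001 -1.   ]
delta tool mm [-1.  24.6 -0.7] F [0.23 0.33 0.77] open 6.758509268987268e-06 q [-0.1   0.6  -0.31  0.66  0.   -0.18]
```

View pics/scene3c.png

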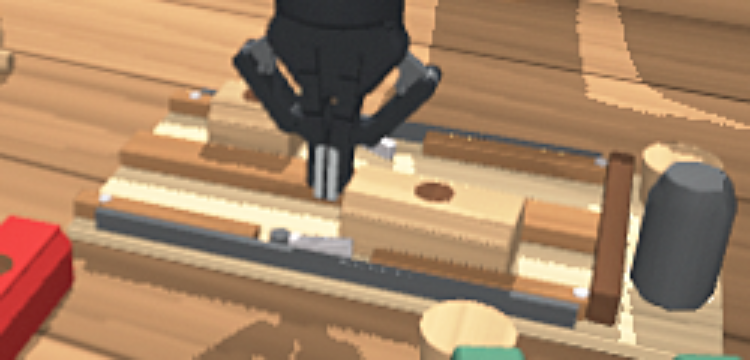

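The head is at about y=48 with the pawl still folded at crop (325,243). I'll push the last 24 mm slowly.

```bash
python3 -m crank '[{"jaw":1,"delta_pos":[0,6,0],"twist":0},{"jaw":1,"delta_pos":[0,6,0],"twist":0},{"jaw":1,"delta_pos":[0,6,0],"twist":0},{"jaw":1,"delta_pos":[0,6,0],"twist":0},{"jaw":1,"delta_pos":[0,0,0],"twist":0}]'
python3 -c "
from h import *
go(.045,.006,.036)
p,d=ctrl.capture('scene');cv2.imwrite('pics/scene4.png',p)
cv2.imwrite('pics/scene4c.png',cv2.resize(p[140:260,190:440],None,fx=3,fy=3))"
```

```text
clock: 7.22
eef_pos: [0.5916, 0.0371, 0.0353]
tcp_rot: [0.121, -3.139, -0.002]
ft_force: [0.3, -0.1, 1.0]
opening: 0.001
t 7.225 jig 43.7 5.1 z 0.0353 toolY vs feed deg 0.01 tilt [ 0.     0.001 -1.   ]
delta tool mm [-1.3  0.9 -0.7] F [ 0.26 -0.08  1.01] open 0.0011267812464949246 q [-0.06  0.6  -0.31  0.66  0.   -0.14]
```

View pics/scene4c.png

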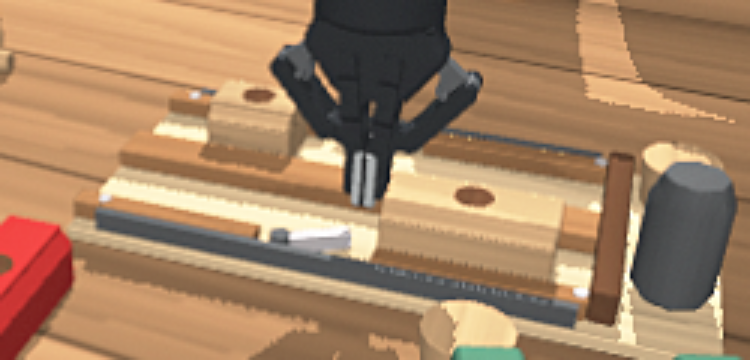

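The pawl has swung back out, with its tip at crop (350,238) behind the head. I'll back off along -y, lift, and move back to clear the top view.

```bash
python3 -m crank '[{"jaw":1,"delta_pos":[0,-10,0],"twist":0},{"jaw":1,"delta_pos":[0,-10,0],"twist":0},{"jaw":1,"delta_pos":[0,0,-30],"twist":0},{"jaw":1,"delta_pos":[0,0,-40],"twist":0},{"jaw":1,"delta_pos":[0,0,-50],"twist":0}]'
python3 -m crank '[{"jaw":1,"delta_pos":[0,-50,0],"twist":0},{"jaw":1,"delta_pos":[0,-50,0],"twist":0},{"jaw":1,"delta_pos":[0,-50,0],"twist":0},{"jaw":1,"delta_pos":[0,-50,0],"twist":0},{"jaw":1,"delta_pos":[0,-50,0],"twist":0}]'
python3 -m crank '[{"jaw":1,"delta_pos":[0,0,0],"twist":0},{"jaw":1,"delta_pos":[0,0,0],"twist":0},{"jaw":1,"delta_pos":[0,0,0],"twist":0},{"jaw":1,"delta_pos":[0,0,0],"twist":0},{"jaw":1,"delta_pos":[0,0,0],"twist":0}]'
python3 -c "
from h import *
go(.045,.006,.036)
p,d=ctrl.capture('scene');cv2.imwrite('pics/scene5.png',p)
t,d=ctrl.capture('top');cv2.imwrite('pics/top5.png',t)
a=cv2.resize(p[140:260,190:440],(600,288));b=cv2.resize(t[175:285,110:310],(550,302))
cv2.imwrite('pics/c5.png',np.vstack([a,np.pad(b,((0,0),(0,50),(0,0)))]))
mark('scene',p,(348,205))
"
```

```text
clock: 7.9
eef_pos: [0.5924, 0.0152, 0.1556]
tcp_rot: [0.118, -3.137, -0.001]
ft_force: [1.4, -0.4, -0.5]
opening: 0.001
clock: 8.52
eef_pos: [0.6119, -0.2356, 0.1553]
tcp_rot: [-0.118, 3.139, 0.0]
ft_force: [0.9, -0.1, 0.3]
opening: -0.003
clock: 9.15
eef_pos: [0.6125, -0.2323, 0.1555]
tcp_rot: [-0.122, 3.139, -0.0]
ft_force: [0.5, -0.4, 0.8]
opening: 0.0
t 9.15 jig 43.8 -265.1 z 0.1555 toolY vs feed deg 0.02 tilt [-0. -0. -1.]
delta tool mm [ -1.2 271.1 119.5] F [ 0.52 -0.41  0.79] open 0.00027880755416089664 q [-0.48  0.57 -0.    1.   -0.   -0.55]
scene [347.7 205.1] 54 jig mm 42.6 70.6
```

View pics/c5.png

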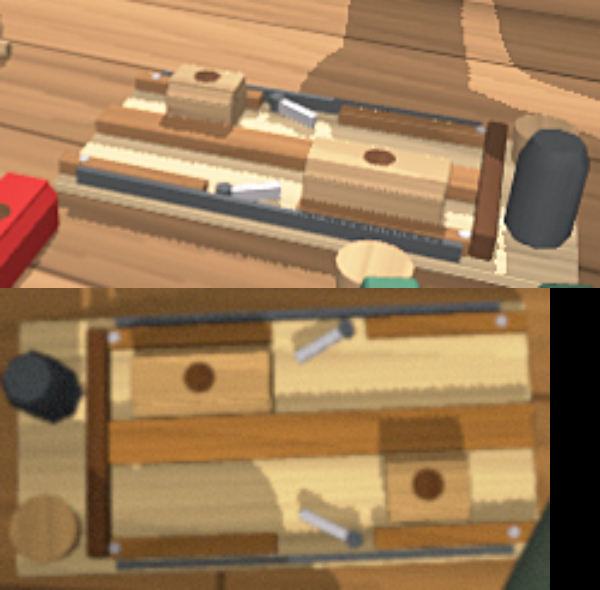

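Both views agree. The long head lies flat at jig (43,71). The far pawl's tip is at its original pixel, behind the head, and the short head and near pawl haven't moved. I'm handing it in.

```bash
python3 -c "
from bench import ctrl
print(ctrl.sign_off())"
```

```text
the job is handed in; nothing more can be done
None
```

The longer head is now past its pawl in the far lane, and I handed the job in at about 9.3 s of the 27 s allowed. I pushed it about 180 mm along the lane with the shut fingertips, held above rail height, then backed off and lifted clear.

Last checks:
- **Long head:** the scene camera puts its centre at jig x≈43, y≈71 mm, and it looks flat in both views. The required y is 50–100 mm.
- **Far pawl:** its tip is back within about a pixel of where it started, now behind the head. I judged this from the images, as I had no reading of the joint angle.
- **Short head and near pawl:** neither has visibly moved.
- **Forces:** the readings I took during the push stayed under 3 N. The gripper was clear of everything at hand-in.

No check failed. The only disagreement was 2–3 mm between the top and scene cameras on the head's starting position, about the calibration tolerance.

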